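# Feel out the worn isolator foot and tag it

## Task

Three centrifuge feet are bolted to the bench: gently press each one's round sprung pad straight down by 5 mm or more with the fingertips, to feel which of the three is softest. Only after all three have been pressed, push the white tag of the softest foot fully down to mark it for replacement, leaving the other two tags up. Let go of every pad again, and do not lift, shove or knock over anything else on the bench.

Things in the scene. Friction and masses are not known exactly. Their poses are not given: they have to be found in the camera images.
- mount_a: One of three identical-looking isolator feet, bolted down on its own aluminium plate, 126 x 62 x 8 mm. Origin: centre of the plate's underside; x along the plate from tag end to pad end, z up. 32 mm along +x: a sprung pad on a black rubber foot; 36 mm along -x: a grey guide, 62 mm high, with a white slide-down tag. Which of the three is softest cannot be seen.
- pad_a_top (a point): Centre of the top of mount_a's sprung pad, a round steel disc 44 mm across, 12 mm thick, its top 70 mm above the bench when free. Can be pressed 14 mm straight down; springs back. The three springs are about 250 (softest), 650 and 1300 N/m, in any order, each with about 0.6 N preload. The point moves with the pad.
- ring_a (a joint): How far the drag ring of mount_a has been pushed down, m: a black ring, 30 mm across and 5 mm high, on the stem just under the pad; a pressed pad pushes it down (about 0.6 N of friction) and it stays there, so it records the deepest press. 0 at the start.
- tag_a_top (a point): Centre of the flat top of the white tag of mount_a, 22 mm (along the plate's x) by 32 mm, 6 mm thick, about 84 mm above the bench when up (68 mm from the pad's centre). Moves with the tag.
- tag_a (a joint): How far the tag of mount_a is pushed down, m: 0 up, 0.015 fully down against its stop. It starts within 2 mm of fully up; it slides straight down against about 3 N of friction and stays where it is left.
- mount_b: One of three identical-looking isolator feet, bolted down on its own aluminium plate, 126 x 62 x 8 mm. Origin: centre of the plate's underside; x along the plate from tag end to pad end, z up. 32 mm along +x: a sprung pad on a black rubber foot; 36 mm along -x: a grey guide, 62 mm high, with a white slide-down tag. Which of the three is softest cannot be seen.
- pad_b_top (a point): Centre of the top of mount_b's sprung pad, a round steel disc 44 mm across, 12 mm thick, its top 70 mm above the bench when free. Can be pressed 14 mm straight down; springs back. The three springs are about 250 (softest), 650 and 1300 N/m, in any order, each with about 0.6 N preload. The point moves with the pad.
- ring_b (a joint): How far the drag ring of mount_b has been pushed down, m: a black ring, 30 mm across and 5 mm high, on the stem just under the pad; a pressed pad pushes it down (about 0.6 N of friction) and it stays there, so it records the deepest press. 0 at the start.
- tag_b_top (a point): Centre of the flat top of the white tag of mount_b, 22 mm (along the plate's x) by 32 mm, 6 mm thick, about 84 mm above the bench when up (68 mm from the pad's centre). Moves with the tag.
- tag_b (a joint): How far the tag of mount_b is pushed down, m: 0 up, 0.015 fully down against its stop. It starts within 2 mm of fully up; it slides straight down against about 3 N of friction and stays where it is left.
- mount_c: One of three identical-looking isolator feet, bolted down on its own aluminium plate, 126 x 62 x 8 mm. Origin: centre of the plate's underside; x along the plate from tag end to pad end, z up. 32 mm along +x: a sprung pad on a black rubber foot; 36 mm along -x: a grey guide, 62 mm high, with a white slide-down tag. Which of the three is softest cannot be seen.
- pad_c_top (a point): Centre of the top of mount_c's sprung pad, a round steel disc 44 mm across, 12 mm thick, its top 70 mm above the bench when free. Can be pressed 14 mm straight down; springs back. The three springs are about 250 (softest), 650 and 1300 N/m, in any order, each with about 0.6 N preload. The point moves with the pad.
- ring_c (a joint): How far the drag ring of mount_c has been pushed down, m: a black ring, 30 mm across and 5 mm high, on the stem just under the pad; a pressed pad pushes it down (about 0.6 N of friction) and it stays there, so it records the deepest press. 0 at the start.
- tag_c_top (a point): Centre of the flat top of the white tag of mount_c, 22 mm (along the plate's x) by 32 mm, 6 mm thick, about 84 mm above the bench when up (68 mm from the pad's centre). Moves with the tag.
- tag_c (a joint): How far the tag of mount_c is pushed down, m: 0 up, 0.015 fully down against its stop. It starts within 2 mm of fully up; it slides straight down against about 3 N of friction and stays where it is left.
- reagent: Bystander: small amber dropper bottle, 28 mm across, 62 mm tall, loose, between two of the feet. Origin: centre of its underside.
- jar: Bystander: small clear jar with grey cap, 38 mm across, 50 mm tall, loose, between two of the feet. Origin: centre of its underside.
- tape: Bystander: roll of cream tape lying flat, 90 mm across, 24 mm high, loose, beyond the feet. Origin: centre of its underside.
- mouse: Bystander: black computer mouse, about 80 x 60 x 33 mm, loose, beyond the feet. Origin: centre of its underside.
- handset: Bystander: grey telephone handset lying flat, 50 x 130 x 18 mm, loose, beyond the feet. Origin: centre of its underside.
- forceps: Bystander: steel forceps lying flat, 126 mm long, 6 mm thick, loose, on the robot's side of the feet. Origin: centre of its underside.
- sanitizer: Bystander: clear sanitizer bottle, 64 mm across, 160 mm tall, loose, to the robot's right of the feet. Origin: centre of its underside.

How it is judged:
By the outcome, as a careful person would: the job done as asked, in the order asked, and still so for the second after the job is handed in, with the robot touching nothing.
It also fails if it takes over 51 s, if anything falls off the work surface, if the arm or the gripper's body presses on something with over 40 N, if the wrist force passes 120 N, or if a joint passes its speed limit or range.

## Robot

A 7-joint arm with a two-finger parallel gripper is mounted at the origin on the work surface. World frame = base frame: x ahead of the robot, y to its left, z up, the work surface at z = 0. Lengths are in m, angles in rad, forces in N, time in s.
With the tool pointing down it reaches from about 0.4 to 0.85 m from the base axis. Payload 10.4 kg.
Tool frame: the origin (TCP) lies between the finger pads; the fingertips stand 19 mm ahead of it and the grasp point (between the pads) is the TCP; z points along the fingers, x is the direction in which the jaws open and shut, and the axes are right-handed (so a half turn about z gives the same grasp; the last joint's range is limited). The gripper opens to 87 mm and grips with 3 to 60 N. Pads are 19 mm wide; open, the fingers measure 117 mm over their backs; the gripper's body (75 mm by 190 mm) begins 51 mm behind the grasp point.
Start: joints at [1.194, 0.332, -0.065, 1.46, 0.022, 1.35, -0.088], TCP at [0.217, -0.586, 0.215] pointing down, gripper open.
Joint ranges: [-2.6, 2.6], [-0.5, 2.12], [-1.47, 1.34], [0.16, 2.42], [-1.27, 4.41], [0.06, 2.06], [-2.6, 2.6]. Speed limits (rad/s): [2.22, 2.22, 2.79, 2.79, 3.14, 3.14, 3.14].

## Interface

Orientations are given as a unit quaternion [x, y, z, w].
In Python, from bench import * gives the robot as it stands.
- The arm moves only by the tool step_arm, never from a script. Its argument "commands" is a list of rows, each a list of 6 numbers: the shift along the tool's x, y, z in m, then the turn, a rotation vector about the tool's x, y, z in rad. In form: [[tx, ty, tz, rx, ry, rz], ...]. A call has 1 to 12 rows; each row shifts and turns the commanded pose from where the row before left it, along the tool's axes as they then stand; what a row does not reach is not made up. A row lasts 1/10 s, in which the tool goes at most 50 mm and 8.59 degrees, less where a joint would pass 70% of its speed; a pose out of reach is approached as far as the arm can. A call with a gripper value outside its range is refused whole. "gripper" is the opening, from 0 (shut) to 1 (fully open), set as the call begins (left out, the last holds). The fingers move at their own pace and stop on an object; "grip_force" is the grip in N (left out, the last holds). Time passes only in rows, so rows that do not move let the fingers close. It gives the time, the measured TCP pose, the force and the opening at its end, in the units of the state.
- read_state(): the state, without advancing time (a new reading comes with each control period).
- camera(name): name is "side" or "top" or "wrist"; returns the picture (420x560x3 uint8, red, green, blue); there is no depth.
- get_calibration(name): a dict with "fx", "fy", "cx", "cy" (pixels), "R" (3x3) and "t" (3): a world point X has camera coordinates R X + t. Camera axes: x right, y down, z forward; pixel columns grow to the right and rows downward; lengths in m; the calibration is good to about 2 mm. A picture is of the moment at which its call begins: read the wrist's pose just before it. get_calibration takes no time and is no camera call; for the wrist camera it gives the pose at the moment of the call.
- close_job(): hands the job in, once; it reports no verdict.
The state is a dict: "time": time; "joint_positions": joint angles; "joint_vel": joint speeds; "joint_torque": joint torques, N m; "ee_pos": TCP position; "eef_rot": TCP orientation; "ft_force": force on the tool from outside, world axes, zero at the start; "torque": the same for the moment, N m; "width": finger opening in m.
Only numpy, scipy, OpenCV 4.12 (cv2) and the standard library are available. Lean on these libraries where they do the work, as an engineer would, in place of code of your own. Each camera call takes 0.05 s, during which the arm holds its last target. There are 200 camera calls.

## Working session

There is one attempt and no reset: what is moved stays moved. The work goes in short steps, Python scripts to look and compute and a tool call to move; the robot and the scene stay as the last step left them, time stands still between calls to the robot, and variables do not carry over. Pictures are saved under pics/ and viewed, on a budget of 10 in all, crops included, one or two more only if the job needs it, and the job is handed in when it is done.

Besides the shell and the picture viewer there is one more tool, called after "Emit:" as name(argument=value, ...), one argument or row to a line, values as JSON. step_arm: Moves the arm, as the interface text tells. Its arguments: {"type":"object","properties":{"commands":{"type":"array","items":{"type":"array","items":{"type":"number"}}},"gripper":{"type":"number"},"grip_force":{"type":"number"}},"required":["commands"]}

```bash
mkdir -p pics
python3 - <<'E'
from bench import *
import cv2,numpy as np
s=read_state();print(s)
for n in("top","side"):
    im=camera(n);cv2.imwrite(f"pics/{n}0.png",im[:,:,::-1]);c=get_calibration(n);print(n,c)
E
```

```text
{'time': 0.0, 'joint_positions': array([ 1.19435626,  0.3328883 , -0.06468785,  1.46096489,  0.02162627,
        1.34989346, -0.08850661]), 'joint_vel': array([ 0.00079162,  0.00069191, -0.00011943, -0.00168094, -0.00127227,
       -0.00064562, -0.00058831]), 'joint_torque': array([ 3.83277338e-04, -6.23250175e+01,  2.46974034e-02, -3.89904106e+01,
       -6.12538448e-02,  3.97756544e-02,  1.81090377e-04]), 'ee_pos': array([ 0.21640096, -0.58590702,  0.21453242]), 'eef_rot': array([ 8.20521299e-01, -5.71615488e-01, -6.24611994e-04, -3.75696317e-04]), 'ft_force': array([-0.53738693, -0.17051566,  0.53548745]), 'torque': array([-0.01053422, -0.06763638,  0.04912078]), 'width': 0.0866953849915714}
top {'fx': 540.9074538506012, 'fy': 540.9074538506012, 'cx': 284.6069905433634, 'cy': 213.79476392475445, 'R': array([[-0.02777653, -0.99943564,  0.01889064],
       [-0.9952918 ,  0.02589598, -0.09340039],
       [ 0.09285848, -0.02139604, -0.9954494 ]]), 't': array([-0.11291804,  0.59731029,  1.38335521])}
side {'fx': 465.7855947379125, 'fy': 465.7855947379125, 'cx': 299.49111527774386, 'cy': 205.40681612517744, 'R': array([[-0.8756146 , -0.48293086, -0.00876698],
       [-0.36506974,  0.67358413, -0.64265737],
       [ 0.31626437, -0.55951962, -0.76610355]]), 't': array([0.47349644, 0.31848466, 0.93995383])}
```

View pics/top0.png

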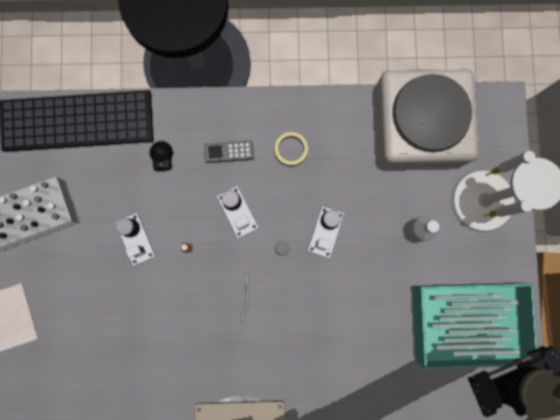

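View pics/side0.png

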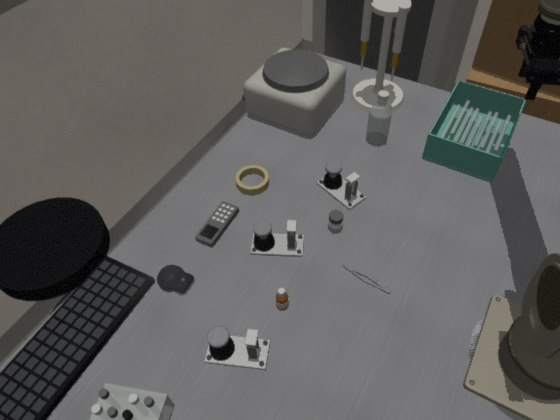

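Top view: the three feet have their pads at about (128,226), (231,200) and (332,218), and their tags at about (139,249), (242,222) and (323,242). The reagent is at (186,247), the jar at (283,248) and the arm at the lower right.

```bash
cat > h.py <<'E'
from bench import *
import cv2,numpy as np
from scipy.spatial.transform import Rotation as Ro
def ray(c,uv,z):
    R=np.array(c["R"]);o=-R.T@np.array(c["t"])
    d=R.T@np.array([(uv[0]-c["cx"])/c["fx"],(uv[1]-c["cy"])/c["fy"],1])
    return o+d*(z-o[2])/d[2]
def proj(c,X):
    p=np.array(c["R"])@X+c["t"];return np.array([c["fx"]*p[0]/p[2]+c["cx"],c["fy"]*p[1]/p[2]+c["cy"]])
def delta(X,yaw_jaw=None):
    """tool-frame shift to X and turn about tool z so that the jaw axis lies along world angle yaw_jaw"""
    s=read_state();r=Ro.from_quat(s["eef_rot"]);d=r.inv().apply(np.array(X)-s["ee_pos"])
    t=None
    if yaw_jaw is not None:
        x=r.inv().apply([np.cos(yaw_jaw),np.sin(yaw_jaw),0]);t=np.arctan2(x[1],x[0]);t=(t+np.pi/2)%np.pi-np.pi/2
    return d.round(4),t
E
python3 - <<'E'
from h import *
c=get_calibration("top")
for n,p,t in(("L",(128,226),(139,249)),("M",(231,200),(242,222)),("R",(332,218),(323,242))):
    P=ray(c,p,.07);T=ray(c,t,.084);d=P-T;print(n,P.round(3),T.round(3),np.hypot(*d[:2]).round(3),np.degrees(np.arctan2(d[1],d[0])).round(1))
for n,p in (("reagent",(186,247)),("jar",(283,248)),("sanit",(426,229)),("fc",(245,300))):print(n,ray(c,p,.03).round(3))
s=read_state();r=Ro.from_quat(s["eef_rot"]).as_matrix();print(r.round(3))
w=get_calibration("wrist");R=np.array(w["R"]);print("wrist cam pos",(-R.T@w["t"]).round(3),"fwd",R[2].round(3),w["fx"], "in tool",(r.T@(-R.T@w["t"]-s["ee_pos"])).round(3),(r.T@R[2]).round(3))
print(delta([.6,-.1,.3],np.pi/2))
E
```

```text
L [0.57  0.267 0.07 ] [0.511 0.236 0.084] 0.067 27.6
M [0.629 0.007 0.07 ] [ 0.571 -0.021  0.084] 0.064 25.5
R [ 0.576 -0.248  0.07 ] [ 0.516 -0.222  0.084] 0.066 -23.4
reagent [0.514 0.128 0.03 ]
jar [ 0.505 -0.122  0.03 ]
sanit [ 0.544 -0.498  0.03 ]
fc [ 0.374 -0.021  0.03 ]
[[ 0.347 -0.938 -0.   ]
 [-0.938 -0.347  0.001]
 [-0.001  0.    -1.   ]]
wrist cam pos [ 0.28  -0.563  0.384] fwd [-0.234 -0.085 -0.968] 363.06248209823394 in tool [ 0.001 -0.067 -0.17 ] [-0.     0.249  0.968]
(array([-0.323 , -0.5282, -0.085 ]), np.float64(0.35385548308648884))
```

Emit:
step_arm(
  commands=[
    [0, 0, 0, 0, 0, 0.118],
    [0, 0, 0, 0, 0, 0.118],
    [0, 0, 0, 0, 0, 0.118],
  ],
  gripper=0,
  grip_force=10,
)

```text
time: 0.4
ee_pos: [0.2164, -0.5861, 0.2149]
eef_rot: [-0.705, 0.709, 0.0, 0.0]
ft_force: [0.3, 0.1, 0.4]
width: 0.0708
```

Emit:
step_arm(
  commands=[
    [-0.028, -0.03, 0, 0, 0, 0],
    [-0.028, -0.03, 0, 0, 0, 0],
    [-0.028, -0.03, 0, 0, 0, 0],
    [-0.028, -0.03, 0, 0, 0, 0],
    [-0.028, -0.03, 0, 0, 0, 0],
    [-0.028, -0.03, 0, 0, 0, 0],
    [-0.028, -0.03, 0, 0, 0, 0],
    [-0.028, -0.03, 0, 0, 0, 0],
    [-0.028, -0.03, 0, 0, 0, 0],
    [-0.028, -0.03, 0, 0, 0, 0],
    [-0.028, -0.03, 0, 0, 0, 0],
    [-0.028, -0.03, 0, 0, 0, 0],
  ],
)

```text
time: 1.6
ee_pos: [0.5774, -0.2491, 0.215]
eef_rot: [-0.707, 0.707, 0.0, -0.0]
ft_force: [-0.3, -0.2, -0.3]
width: 0.0005
```

Run:
```python
from h import *
s=read_state();print(s["time"],s["ee_pos"],s["eef_rot"],s["ft_force"],s["width"])
c=get_calibration("wrist");im=camera("wrist");cv2.imwrite("pics/w1.png",im[:,:,::-1])
import pickle;pickle.dump(c,open("w1.pkl","wb"))
print(proj(c,np.array([.576,-.248,.07])),proj(c,np.array([.516,-.222,.084])))
```

```text
1.6 [ 0.57744148 -0.249109    0.21500539] [-7.06966033e-01  7.07247446e-01  2.29212964e-04 -1.62340429e-04] [-0.32076478 -0.24526839 -0.32331026] 0.0004768734353239545
[272.21370453 196.27642329] [243.01183408 265.4836851 ]
```

View pics/w1.png

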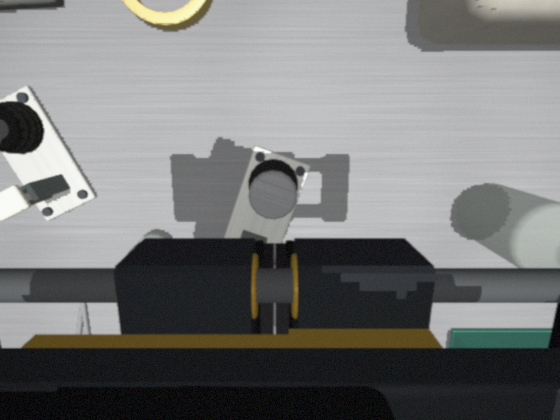

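The wrist view shows the right pad at (272,194), where the top camera puts it (272,196). The TCP is therefore over that pad, and I'll descend.

Emit:
step_arm(
  commands=[
    [0, 0, 0.012, 0, 0, 0],
    [0, 0, 0.012, 0, 0, 0],
    [0, 0, 0.012, 0, 0, 0],
    [0, 0, 0.012, 0, 0, 0],
    [0, 0, 0.012, 0, 0, 0],
    [0, 0, 0.012, 0, 0, 0],
    [0, 0, 0.012, 0, 0, 0],
    [0, 0, 0.012, 0, 0, 0],
    [0, 0, 0.012, 0, 0, 0],
    [0, 0, 0.01, 0, 0, 0],
    [0, 0, 0, 0, 0, 0],
    [0, 0, 0, 0, 0, 0],
  ],
)

```text
time: 2.85
ee_pos: [0.5767, -0.2504, 0.0974]
eef_rot: [-0.707, 0.707, -0.0, 0.0]
ft_force: [0.1, -0.0, -0.0]
width: 0.0003
```

Emit:
step_arm(
  commands=[
    [0, 0, 0.002, 0, 0, 0],
    [0, 0, 0.002, 0, 0, 0],
    [0, 0, 0.002, 0, 0, 0],
    [0, 0, 0.002, 0, 0, 0],
    [0, 0, 0.002, 0, 0, 0],
    [0, 0, 0.001, 0, 0, 0],
    [0, 0, 0, 0, 0, 0],
    [0, 0, 0, 0, 0, 0],
    [0, 0, 0, 0, 0, 0],
  ],
)

```text
time: 3.75
ee_pos: [0.5767, -0.2504, 0.0865]
eef_rot: [-0.707, 0.707, -0.0, 0.0]
ft_force: [-0.2, 0.2, -0.1]
width: 0.0004
```

Emit:
step_arm(
  commands=[
    [0, 0, 0.0015, 0, 0, 0],
    [0, 0, 0.0015, 0, 0, 0],
    [0, 0, 0, 0, 0, 0],
    [0, 0, 0, 0, 0, 0],
  ],
)

```text
time: 4.15
ee_pos: [0.5766, -0.2504, 0.0833]
eef_rot: [-0.707, 0.707, 0.0, -0.0]
ft_force: [-0.1, 0.1, -1.0]
width: 0.0007
```

Run:
```python
from h import *
f=[]
for i in range(4):
    f.append(read_state()["ft_force"]); im=camera("wrist")
print(np.round(f,2),read_state()["ee_pos"])
a=im[100:420,150:410][:, :, ::-1]
s=camera("side");c=get_calibration("side");u,v=proj(c,np.array([.576,-.248,.08])).astype(int)
b=s[v-50:v+50,u-50:u+50][:,:,::-1]
a=cv2.resize(a,(0,0),fx=1.5,fy=1.5);b=cv2.resize(b,(a.shape[0],a.shape[0]),interpolation=cv2.INTER_CUBIC)
o=np.hstack([a,b]);print(o.shape);cv2.imwrite("pics/p1.png",cv2.resize(o,(0,0),fx=.9,fy=.9))
```

```text
[[-0.14  0.11 -1.04]
 [-0.1  -0.1   1.1 ]
 [ 0.02 -0.15  0.22]
 [ 0.03  0.34  0.61]] [ 0.57670012 -0.25040787  0.0834449 ]
(480, 870, 3)
```

View pics/p1.png

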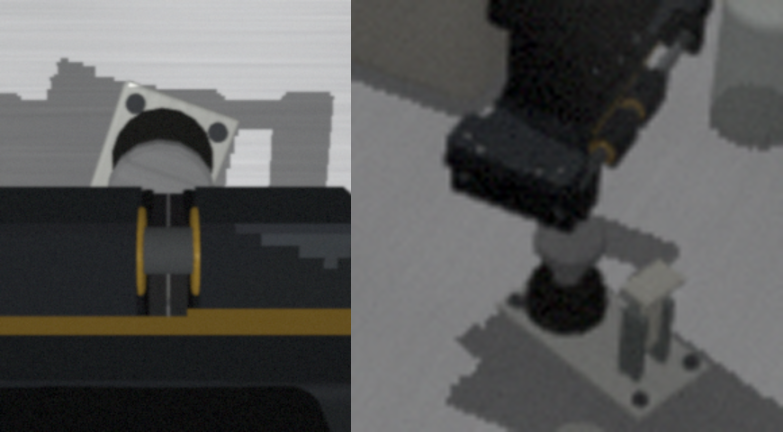

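The fingertips sit just at or above the right pad, with no clear force yet (noise is about ±0.7 N). I'll go further in small steps.

Emit:
step_arm(
  commands=[
    [0, 0, 0.0015, 0, 0, 0],
    [0, 0, 0.0015, 0, 0, 0],
    [0, 0, 0, 0, 0, 0],
    [0, 0, 0, 0, 0, 0],
  ],
)

```text
time: 4.8
ee_pos: [0.5766, -0.2503, 0.0803]
eef_rot: [-0.707, 0.707, 0.0, -0.0]
ft_force: [0.7, -0.3, 0.9]
width: 0.0004
```

```bash
cat > f.py <<'E'
from h import *
f=[]
for i in range(8): f.append(read_state()["ft_force"]); im=camera("wrist")
s=read_state();print("F",np.mean(f,0).round(2),"sd",np.std(f,0).round(2),s["ee_pos"].round(4),s["time"])
def crop(n,X,name,h=50,k=6):
    c=get_calibration(n);u,v=proj(c,np.array(X)).astype(int);im=camera(n)[max(v-h,0):v+h,max(u-h,0):u+h][:,:,::-1]
    cv2.imwrite(name,cv2.resize(im,(0,0),fx=k,fy=k,interpolation=cv2.INTER_CUBIC))
E
python3 f.py
```

```text
F [ 0.01  0.16 -0.09] sd [0.43 0.53 0.61] [ 0.5766 -0.2504  0.0804] 5.2
```

Run:
```python
from h import *
o=[]
for n in("wrist","side"):
    c=get_calibration(n);im=camera(n)[:,:,::-1].copy();P=np.array([.576,-.249,.07])
    u,v=proj(c,P).astype(int);h=70 if n=="wrist" else 35
    k=400//(2*h)+1
    a=im[v-h:v+h,u-h:u+h];a=cv2.resize(a,(400,400),interpolation=cv2.INTER_CUBIC)
    b=a.copy()
    for z,col in((.07,(0,0,255)),(.06,(0,255,0))):
        q=np.array([proj(c,np.array([P[0]+.022*np.cos(t),P[1]+.022*np.sin(t),z])) for t in np.linspace(0,6.28,60)])
        q=((q-[u-h,v-h]+.5)*400/(2*h)).astype(int);cv2.polylines(b,[q],True,col,1)
    o.append(np.vstack([b] if n=="x" else [b]))
    s=read_state();t=proj(c,s["ee_pos"]-[0,0,.019]);print(n,(u,v),"tip px",t,"in crop",(t-[u-h,v-h])*400/(2*h))
cv2.imwrite("pics/p2.png",np.hstack(o))
```

```text
wrist (np.int64(270), np.int64(249)) tip px [272.91158103 242.92362592] in crop [208.31880295 182.63893119]
side (np.int64(333), np.int64(165)) tip px [333.58059968 167.03220733] in crop [203.31771246 211.6126133 ]
```

View pics/p2.png

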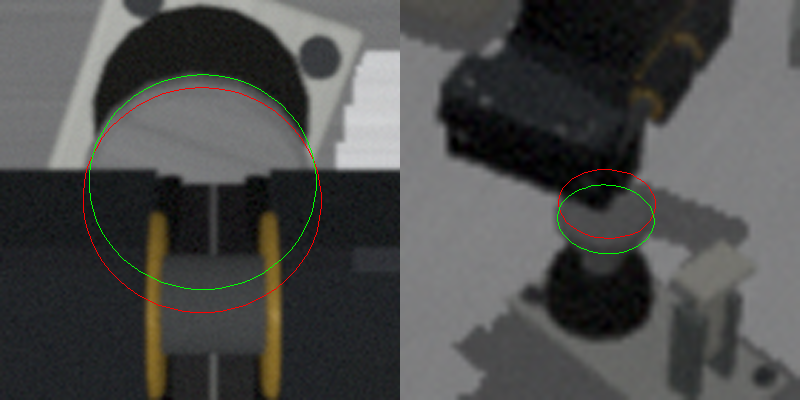

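The disc bottom in the side view matches a free pad, and the force is zero, so there is no contact yet. I'll keep going in small steps.

Emit:
step_arm(
  commands=[
    [0, 0, 0.0015, 0, 0, 0],
    [0, 0, 0.0015, 0, 0, 0],
    [0, 0, 0, 0, 0, 0],
    [0, 0, 0, 0, 0, 0],
  ],
)

```text
time: 5.7
ee_pos: [0.5766, -0.2504, 0.0773]
eef_rot: [-0.707, 0.707, 0.0, -0.0]
ft_force: [0.9, -0.9, -0.4]
width: 0.0005
```

```bash
python3 f.py
```

```text
F [ 0.31 -0.07  0.14] sd [0.41 0.59 0.42] [ 0.5767 -0.2504  0.0774] 6.1
```

Run:
```python
from h import *
s=camera("side")[:,:,::-1];cv2.imwrite("pics/s2full.png",s)
a=cv2.imread("pics/side0.png")
o=[cv2.resize(i[140:215,300:375],(400,400),interpolation=cv2.INTER_CUBIC) for i in(a,s)]
cv2.imwrite("pics/p3.png",np.hstack(o));print(read_state()["joint_torque"])
```

```text
[-8.34220973e-04 -6.64206862e+01 -3.84808749e+00 -3.54631591e+01
 -3.28275806e-02 -6.40576123e-02 -2.72361240e-05]
```

View pics/p3.png

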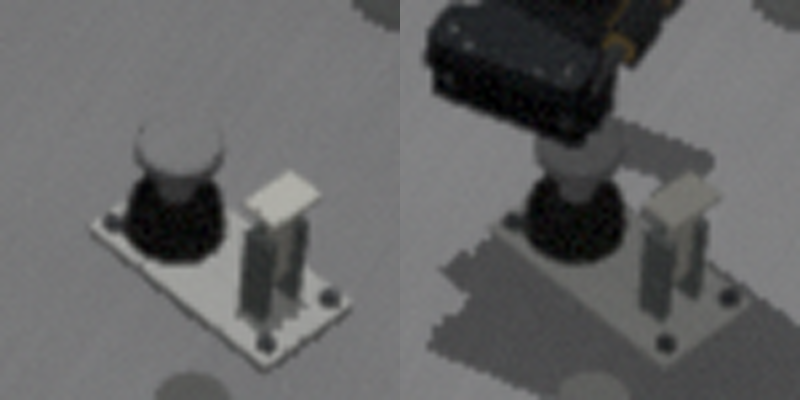

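The pad has not moved between the first side picture and now, so the tips really are still above it. Continuing down.

Emit:
step_arm(
  commands=[
    [0, 0, 0.0015, 0, 0, 0],
    [0, 0, 0.0015, 0, 0, 0],
    [0, 0, 0, 0, 0, 0],
    [0, 0, 0, 0, 0, 0],
  ],
)

```text
time: 6.55
ee_pos: [0.5766, -0.2503, 0.0743]
eef_rot: [-0.707, 0.707, 0.0, -0.0]
ft_force: [0.5, -0.0, -0.5]
width: 0.0004
```

```bash
python3 f.py
```

```text
F [-0.33  0.01  0.11] sd [0.5  0.48 0.43] [ 0.5767 -0.2504  0.0744] 6.95
```

Emit:
step_arm(
  commands=[
    [0, 0, 0.001, 0, 0, 0],
    [0, 0, 0.001, 0, 0, 0],
    [0, 0, 0.001, 0, 0, 0],
    [0, 0, 0, 0, 0, 0],
    [0, 0, 0, 0, 0, 0],
  ],
)

```text
time: 7.45
ee_pos: [0.5766, -0.2504, 0.0713]
eef_rot: [-0.707, 0.707, -0.0, -0.0]
ft_force: [-0.2, -1.0, -0.4]
width: 0.0005
```

```bash
python3 f.py
python3 - <<'E'
from h import *
s=camera("side")[:,:,::-1]
a=cv2.imread("pics/s2full.png")
# vertical profile through disc/stem centre, before (z=.0774) and now
for i in(cv2.imread("pics/side0.png"),a,s): print(cv2.cvtColor(np.ascontiguousarray(i),6)[160:182,330:336].mean(1).round().astype(int))
w=camera("wrist")[:,:,::-1];cv2.imwrite("pics/w3.png",w)
E
```

```text
F [ 0.06 -0.2  -0.02] sd [0.53 0.76 0.57] [ 0.5766 -0.2504  0.0714] 7.85
[119 119 118 119 120 121 120 120 119 120 117 111  91  58  50  51  49  38
  20  13  13  10]
[ 8 10 14 20 16 19 32 51 74 76 75 76 71 58 56 56 54 44 21 14 15 14]
[14 10 11  9 14 21 17 20 33 56 74 74 72 57 54 56 55 44 22 13 17 11]
```

View pics/w3.png

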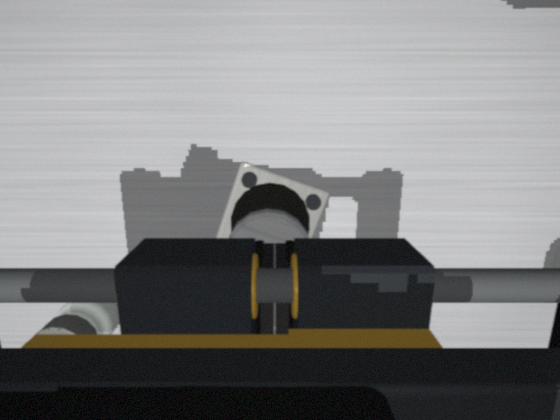

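The wrist view puts the closed fingertip edge near row 244, so the tips reach less far ahead than nominal. They still stop just short of the pad, so I'll continue under force guard.

Emit:
step_arm(
  commands=[
    [0, 0, 0.001, 0, 0, 0],
    [0, 0, 0.001, 0, 0, 0],
    [0, 0, 0.001, 0, 0, 0],
    [0, 0, 0, 0, 0, 0],
    [0, 0, 0, 0, 0, 0],
  ],
)

```text
time: 8.45
ee_pos: [0.5766, -0.2503, 0.0683]
eef_rot: [-0.707, 0.707, 0.0, -0.0]
ft_force: [0.6, -0.3, -0.9]
width: 0.0006
```

```bash
cat >> f.py <<'E'
i=camera("side")[:,:,::-1];print(cv2.cvtColor(np.ascontiguousarray(i),6)[166:182,330:336].mean(1).round().astype(int))
E
python3 f.py
```

```text
F [ 0.06 -0.14 -0.38] sd [0.39 0.5  0.5 ] [ 0.5766 -0.2504  0.0684] 8.85
[17 16 19 37 62 73 71 58 54 56 54 44 22 14 14 15]
```

Emit:
step_arm(
  commands=[
    [0, 0, 0.001, 0, 0, 0],
    [0, 0, 0.001, 0, 0, 0],
    [0, 0, 0.001, 0, 0, 0],
    [0, 0, 0, 0, 0, 0],
    [0, 0, 0, 0, 0, 0],
  ],
)

```text
time: 9.4
ee_pos: [0.5766, -0.2504, 0.0653]
eef_rot: [-0.707, 0.707, 0.0, -0.0]
ft_force: [0.2, 0.4, -0.4]
width: 0.0002
```

```bash
python3 f.py
python3 - <<'E'
from h import *
print(get_calibration("wrist")["cy"])
w=camera("wrist")[:,:,::-1];cv2.imwrite("pics/w4.png",cv2.resize(w[200:345,180:370],(0,0),fx=4,fy=4,interpolation=cv2.INTER_CUBIC))
E
```

```text
F [ 0.07 -0.01 -0.1 ] sd [0.35 0.52 0.36] [ 0.5767 -0.2504  0.0654] 9.8
[16 18 18 23 40 62 69 57 54 54 55 43 21 14 14 12]
209.40356849837448
```

View pics/w4.png

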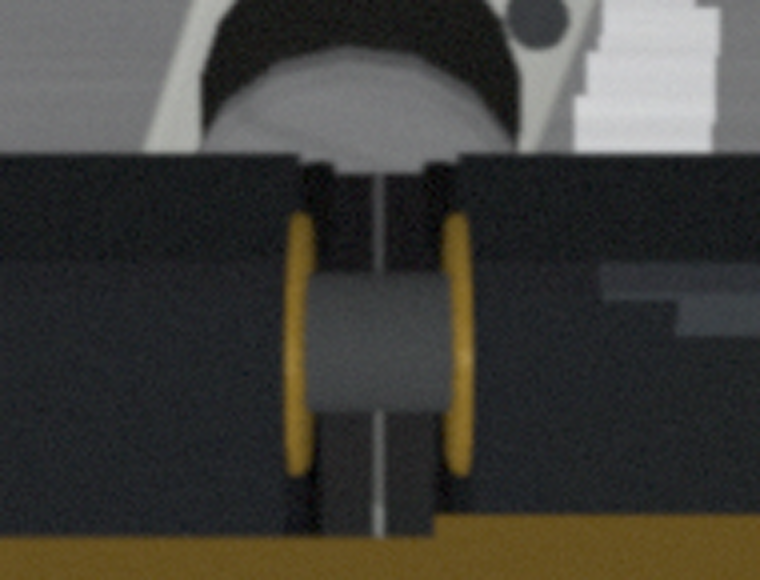

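Row 242 is the finger end against the pad. The pad looks about 20 mm further from the wrist camera than nominal, which agrees with no contact, so I'll keep descending under force guard.

Emit:
step_arm(
  commands=[
    [0, 0, 0.001, 0, 0, 0],
    [0, 0, 0.001, 0, 0, 0],
    [0, 0, 0.001, 0, 0, 0],
    [0, 0, 0.001, 0, 0, 0],
    [0, 0, 0, 0, 0, 0],
  ],
)

```text
time: 10.4
ee_pos: [0.5767, -0.2504, 0.0614]
eef_rot: [-0.707, 0.707, -0.0, -0.0]
ft_force: [-0.5, -0.5, 2.2]
width: 0.0005
```

```bash
python3 f.py
```

```text
F [-0.33  0.04  2.23] sd [0.42 0.54 0.31] [ 0.5766 -0.2504  0.0614] 10.8
[ 6 13 21 22 26 37 58 63 55 54 53 45 20 13 16 12]
```

Contact: Fz is +2.2 N. I'll take the slope.

Emit:
step_arm(
  commands=[
    [0, 0, 0.001, 0, 0, 0],
    [0, 0, 0.001, 0, 0, 0],
    [0, 0, 0.001, 0, 0, 0],
    [0, 0, 0, 0, 0, 0],
    [0, 0, 0, 0, 0, 0],
  ],
)

```text
time: 11.35
ee_pos: [0.5766, -0.2504, 0.0584]
eef_rot: [-0.707, 0.707, -0.0, -0.0]
ft_force: [-1.9, 0.5, 3.5]
width: 0.0007
```

```bash
python3 f.py
```

```text
F [-1.26  0.42  3.58] sd [0.53 0.44 0.28] [ 0.5767 -0.2504  0.0584] 11.75
[ 6  7 15 20 25 23 35 58 60 54 52 44 18 16 11 12]
```

Emit:
step_arm(
  commands=[
    [0, 0, 0.001, 0, 0, 0],
    [0, 0, 0.001, 0, 0, 0],
    [0, 0, 0.001, 0, 0, 0],
    [0, 0, 0, 0, 0, 0],
    [0, 0, 0, 0, 0, 0],
  ],
)

```text
time: 12.3
ee_pos: [0.5767, -0.2504, 0.0555]
eef_rot: [-0.707, 0.707, -0.0, 0.0]
ft_force: [-2.6, 0.3, 5.8]
width: 0.0004
```

```bash
python3 f.py;python3 - <<'E'
from h import *
i=camera("side")[:,:,::-1];cv2.imwrite("pics/s3full.png",i)
a=cv2.imread("pics/side0.png")
w=camera("wrist")[:,:,::-1][190:290,225:325]
o=[cv2.resize(i,(380,380),interpolation=cv2.INTER_CUBIC) for i in(i[140:215,300:375],w)]
cv2.imwrite("pics/p4.png",np.hstack(o))
E
```

```text
F [-1.62  0.43  5.64] sd [0.61 0.35 0.47] [ 0.5767 -0.2504  0.0555] 12.7
[12  8  9 13 21 22 27 41 58 58 54 44 21 12 14 18]
```

View pics/p4.png

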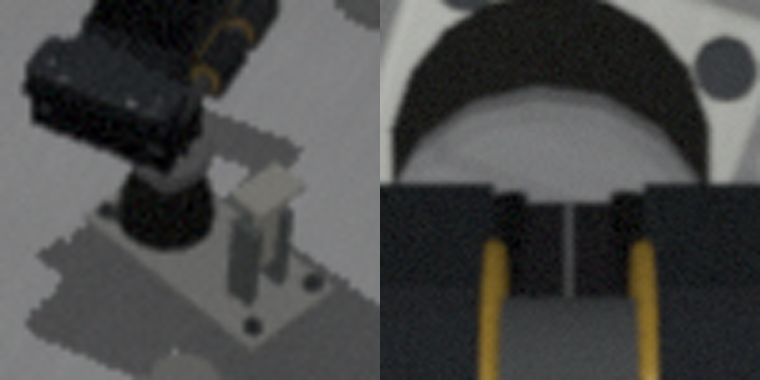

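About 570 N/m, with contact near TCP z ≈ 0.0623 and 6–7 mm pressed; the lower edge of the disc also dropped about 2.5 px in the side view. That makes it probably the 650 spring. I'll press 1 mm more, release and go to the middle foot.

Emit:
step_arm(
  commands=[
    [0, 0, 0.001, 0, 0, 0],
    [0, 0, 0, 0, 0, 0],
    [0, 0, -0.006, 0, 0, 0],
    [0, 0, -0.02, 0, 0, 0],
    [0, 0, -0.04, 0, 0, 0],
  ],
)

```text
time: 13.35
ee_pos: [0.5745, -0.2496, 0.1179]
eef_rot: [-0.707, 0.707, 0.003, -0.001]
ft_force: [0.6, 0.2, 0.5]
width: 0.0005
```

Emit:
step_arm(
  commands=[
    [-0.0322, -0.0065, 0, 0, 0, 0],
    [-0.0322, -0.0065, 0, 0, 0, 0],
    [-0.0322, -0.0065, 0, 0, 0, 0],
    [-0.0322, -0.0065, 0, 0, 0, 0],
    [-0.0322, -0.0065, 0, 0, 0, 0],
    [-0.0322, -0.0065, 0, 0, 0, 0],
    [-0.0322, -0.0065, 0, 0, 0, 0],
    [-0.0322, -0.0065, 0, 0, 0, 0],
    [0, 0, 0, 0, 0, 0],
  ],
)

```text
time: 14.25
ee_pos: [0.6286, 0.0139, 0.1202]
eef_rot: [0.71, -0.705, -0.001, -0.001]
ft_force: [0.3, 0.5, -0.9]
width: 0.0003
```

Emit:
step_arm(
  commands=[
    [0, 0, 0.018, 0, 0, 0],
    [0, 0, 0.018, 0, 0, 0],
    [0, 0, 0.014, 0, 0, 0],
    [0, 0, 0, 0, 0, 0],
  ],
)

```text
time: 14.65
ee_pos: [0.6271, 0.0066, 0.068]
eef_rot: [-0.707, 0.707, 0.001, -0.001]
ft_force: [-1.0, -0.6, -0.2]
width: 0.0003
```

```bash
sed -i '$d' f.py; python3 f.py
python3 - <<'E'
from h import *
w=camera("wrist")[:,:,::-1][180:290,215:335];cv2.imwrite("pics/w5.png",cv2.resize(w,(0,0),fx=4,fy=4,interpolation=cv2.INTER_CUBIC))
E
```

```text
F [-0.21 -0.27  0.11] sd [0.55 0.39 0.34] [0.629  0.0072 0.071 ] 15.05
```

View pics/w5.png

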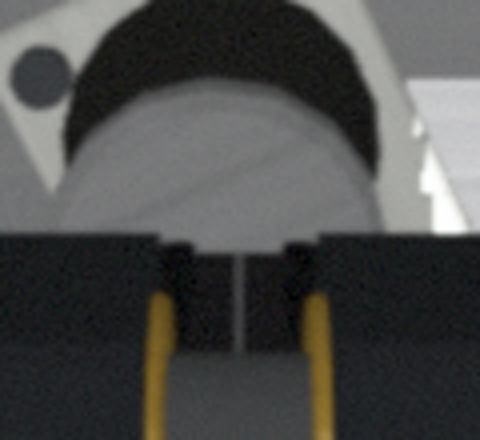

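The middle pad is about 5 mm further out and 2 mm to the left of the fingertips. I'll correct that and press.

Emit:
step_arm(
  commands=[
    [-0.002, -0.004, 0, 0, 0, 0],
    [0, 0, 0.004, 0, 0, 0],
    [0, 0, 0.003, 0, 0, 0],
    [0, 0, 0.002, 0, 0, 0],
    [0, 0, 0.002, 0, 0, 0],
    [0, 0, 0.0015, 0, 0, 0],
    [0, 0, 0, 0, 0, 0],
    [0, 0, 0, 0, 0, 0],
  ],
)

```text
time: 15.9
ee_pos: [0.6328, 0.0094, 0.0585]
eef_rot: [-0.707, 0.707, -0.0, 0.0]
ft_force: [-2.6, 0.6, 6.3]
width: 0.0007
```

```bash
python3 f.py
```

```text
F [-2.35  0.76  6.79] sd [0.33 0.47 0.47] [0.6328 0.0094 0.0585] 16.3
```

Emit:
step_arm(
  commands=[
    [0, 0, 0.002, 0, 0, 0],
    [0, 0, 0.0015, 0, 0, 0],
    [0, 0, 0, 0, 0, 0],
    [0, 0, 0, 0, 0, 0],
  ],
)

```text
time: 16.7
ee_pos: [0.6328, 0.0094, 0.0553]
eef_rot: [-0.707, 0.707, -0.0, 0.0]
ft_force: [-3.7, 0.3, 11.8]
width: 0.0007
```

```bash
python3 f.py
```

```text
F [-4.22  0.36 11.03] sd [0.38 0.46 0.45] [0.6328 0.0094 0.0554] 17.1
```

Slope is about 1350 N/m, so this is the stiff one, pressed about 7.5 mm. Next is the left foot.

Emit:
step_arm(
  commands=[
    [0, 0, -0.006, 0, 0, 0],
    [0, 0, -0.02, 0, 0, 0],
    [0, 0, -0.039, 0, 0, 0],
    [0, 0, 0, 0, 0, 0],
  ],
)

```text
time: 17.5
ee_pos: [0.6354, 0.0095, 0.1244]
eef_rot: [-0.707, 0.707, -0.003, 0.003]
ft_force: [-0.1, 0.6, -0.4]
width: 0.0005
```

Emit:
step_arm(
  commands=[
    [-0.0325, 0.0076, 0, 0, 0, 0],
    [-0.0325, 0.0076, 0, 0, 0, 0],
    [-0.0325, 0.0076, 0, 0, 0, 0],
    [-0.0325, 0.0076, 0, 0, 0, 0],
    [-0.0325, 0.0076, 0, 0, 0, 0],
    [-0.0325, 0.0076, 0, 0, 0, 0],
    [-0.0325, 0.0076, 0, 0, 0, 0],
    [-0.0325, 0.0076, 0, 0, 0, 0],
    [0, 0, 0, 0, 0, 0],
    [0, 0, 0, 0, 0, 0],
  ],
)

```text
time: 18.5
ee_pos: [0.5715, 0.2698, 0.1189]
eef_rot: [0.708, -0.707, -0.0, 0.0]
ft_force: [1.8, -0.4, -0.2]
width: 0.0003
```

Emit:
step_arm(
  commands=[
    [0, 0, 0.018, 0, 0, 0],
    [0, 0, 0.018, 0, 0, 0],
    [0, 0, 0.013, 0, 0, 0],
    [0, 0, 0, 0, 0, 0],
    [0, 0, 0, 0, 0, 0],
  ],
)

```text
time: 19.0
ee_pos: [0.5723, 0.2686, 0.0705]
eef_rot: [-0.707, 0.707, -0.0, -0.0]
ft_force: [1.0, -1.0, 0.1]
width: 0.0004
```

```bash
python3 f.py
python3 - <<'E'
from h import *
w=camera("wrist")[:,:,::-1];cv2.imwrite("pics/w6f.png",w)
g=cv2.cvtColor(np.ascontiguousarray(w),6)
for r in (218,226,234): print(r,g[r,215:335:3])
print(g[185:240,262:272].mean(1).round().astype(int))
g5=cv2.imread("pics/w3.png",0)
E
```

```text
F [ 0.49  0.06 -0.16] sd [0.4  0.54 0.47] [0.5721 0.2693 0.0707] 19.4
218 [163 165 148  30  23  27  25  35  72  82  89  93  99 106 106 102  95  90
  84  81  73  35  23  20  13  24  22  20  90 164 161 129 117 118 118 119
 118 119 127 205]
226 [166 164 104  26  69  98 113 111 117 117 117 116 120 116 119 122 118 119
 119 117 107 111 102  84  63  27  22  21  63 166 166 162 133 116 117 115
 116 115 116 121]
234 [119 164 126 111 114 119 120 121 119 118 119 121 117 119 117 119 120 120
 116 114 115 113 118 118 107 103  61  23  91 167 168 163 163 135 115 119
 116 119 118 119]
[165 159 127  70  33  26  28  24  26  24  26  26  26  23  25  24  26  25
  25  26  25  24  23  25  25  26  28  28  29  38  57  72  80  89 100 109
 110 111 112 115 118 119 119 119 119 118 117 119 119 117 115 114 115 115
 115]
```

Row 226 of the wrist image puts the left pad's centre at column 257 and the finger seam at 274, about 8 mm to +y. I'll shift and press.

Emit:
step_arm(
  commands=[
    [-0.008, 0.002, 0, 0, 0, 0],
    [0, 0, 0.003, 0, 0, 0],
    [0, 0, 0.003, 0, 0, 0],
    [0, 0, 0.002, 0, 0, 0],
    [0, 0, 0.002, 0, 0, 0],
    [0, 0, 0.002, 0, 0, 0],
    [0, 0, 0, 0, 0, 0],
    [0, 0, 0, 0, 0, 0],
  ],
)

```text
time: 20.25
ee_pos: [0.5699, 0.2772, 0.0584]
eef_rot: [-0.707, 0.707, -0.0, -0.0]
ft_force: [-1.7, 0.5, 2.6]
width: 0.0004
```

```bash
python3 f.py
```

```text
F [-1.24  0.64  2.03] sd [0.39 0.7  0.23] [0.57   0.2772 0.0584] 20.65
```

Emit:
step_arm(
  commands=[
    [0, 0, 0.002, 0, 0, 0],
    [0, 0, 0.002, 0, 0, 0],
    [0, 0, 0, 0, 0, 0],
    [0, 0, 0, 0, 0, 0],
  ],
)

```text
time: 21.05
ee_pos: [0.5701, 0.2772, 0.0544]
eef_rot: [-0.707, 0.707, -0.0, 0.0]
ft_force: [-0.6, 0.4, 3.8]
width: 0.0008
```

```bash
python3 f.py
```

```text
F [-0.22  0.45  3.01] sd [0.51 0.57 0.48] [0.5701 0.2773 0.0544] 21.45
```

Slope is about 245 N/m, so the left foot is the softest. I'll press 1 mm more, release and locate its tag.

Emit:
step_arm(
  commands=[
    [0, 0, 0.001, 0, 0, 0],
    [0, 0, 0, 0, 0, 0],
    [0, 0, -0.006, 0, 0, 0],
    [0, 0, -0.02, 0, 0, 0],
    [0, 0, -0.04, 0, 0, 0],
    [0, 0, 0, 0, 0, 0],
  ],
)

```text
time: 22.05
ee_pos: [0.572, 0.2786, 0.1247]
eef_rot: [-0.707, 0.707, -0.001, 0.003]
ft_force: [1.0, 1.0, -0.2]
width: 0.0005
```

Emit:
step_arm(
  commands=[
    [0.0, 0.03, -0.01, 0, 0, 0],
    [0.01, 0.03, -0.01, 0, 0, 0],
    [0.01, 0.03, -0.01, 0, 0, 0],
    [0.01, 0.025, -0.01, 0, 0, 0],
    [0, 0, 0, 0, 0, 0],
    [0, 0, 0, 0, 0, 0],
  ],
)

```text
time: 22.65
ee_pos: [0.4551, 0.2469, 0.1596]
eef_rot: [-0.707, 0.707, -0.001, 0.0]
ft_force: [0.5, -0.5, 0.1]
width: 0.0009
```

Run:
```python
from h import *
import pickle
s=read_state();c=get_calibration("wrist");w=camera("wrist")[:,:,::-1];pickle.dump((s,c),open("w7.pkl","wb"))
print(s["time"],s["ee_pos"],proj(c,np.array([.511,.24,.084])),proj(c,np.array([.57,.275,.07])))
cv2.imwrite("pics/w7.png",w)
```

```text
22.65 [0.45510897 0.24688998 0.15964758] [283.55906932 134.32134102] [230.53573     42.04056949]
```

View pics/w7.png

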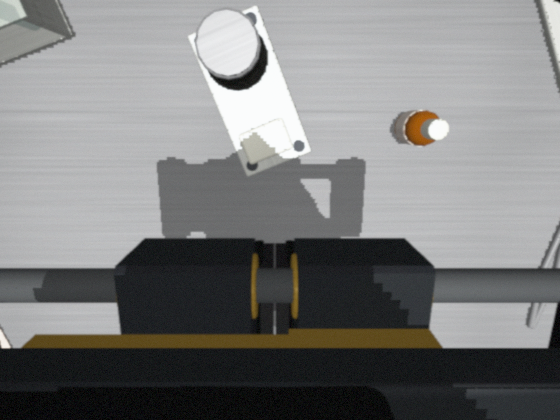

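The wrist view shows the left foot's tag at about (268,140) and its pad at about (228,43). The pad is free again.

Run:
```python
from h import *
import pickle
s,c=pickle.load(open("w7.pkl","rb"))
for dz in (0,-.02,-.027):
    P=ray(c,(228,43),.07+dz);T=ray(c,(268,140),.084+dz);d=P-T
    print(dz,P.round(4),T.round(4),np.hypot(*d[:2]).round(4),np.degrees(np.arctan2(d[1],d[0])).round(1),delta([T[0],T[1],s["ee_pos"][2]])[0])
```

```text
0 [0.5694 0.2767 0.07  ] [0.5073 0.2503 0.084 ] 0.0675 23.0 [-0.0034 -0.0519 -0.0004]
-0.02 [0.573 0.279 0.05 ] [0.5061 0.2507 0.064 ] 0.0727 23.0 [-0.0037 -0.0507 -0.0004]
-0.027 [0.5743 0.2799 0.043 ] [0.5056 0.2508 0.057 ] 0.0746 23.0 [-0.0038 -0.0502 -0.0004]
```

With dz=0 the spacing is 67.5 mm (68 nominal), so the tag is at (0.507, 0.250). Moving over it and down.

Emit:
step_arm(
  commands=[
    [-0.0035, -0.022, 0, 0, 0, 0],
    [0, -0.03, 0, 0, 0, 0],
    [0, 0, 0, 0, 0, 0],
    [0, 0, 0.03, 0, 0, 0],
    [0, 0, 0.03, 0, 0, 0],
    [0, 0, 0.015, 0, 0, 0],
    [0, 0, 0, 0, 0, 0],
  ],
)

```text
time: 23.4
ee_pos: [0.5056, 0.2501, 0.0818]
eef_rot: [-0.707, 0.707, 0.001, -0.002]
ft_force: [-0.5, -0.2, -0.2]
width: 0.0004
```

Emit:
step_arm(
  commands=[
    [0, 0, 0.0025, 0, 0, 0],
    [0, 0, 0.0025, 0, 0, 0],
    [0, 0, 0.0025, 0, 0, 0],
    [0, 0, 0.0025, 0, 0, 0],
    [0, 0, 0.0025, 0, 0, 0],
    [0, 0, 0, 0, 0, 0],
  ],
)

```text
time: 24.0
ee_pos: [0.5072, 0.2508, 0.0719]
eef_rot: [-0.707, 0.707, -0.0, 0.0]
ft_force: [0.7, -0.5, 1.2]
width: 0.0005
```

```bash
python3 f.py
```

```text
F [1.03 0.02 1.43] sd [0.45 0.61 0.38] [0.507  0.2508 0.072 ] 24.4
```

Contact with the tag. Pushing on towards its stop, expected near TCP z ≈ 0.061.

Emit:
step_arm(
  commands=[
    [0, 0, 0.002, 0, 0, 0],
    [0, 0, 0.002, 0, 0, 0],
    [0, 0, 0.002, 0, 0, 0],
    [0, 0, 0.002, 0, 0, 0],
    [0, 0, 0.001, 0, 0, 0],
    [0, 0, 0.001, 0, 0, 0],
    [0, 0, 0, 0, 0, 0],
  ],
)

```text
time: 25.1
ee_pos: [0.507, 0.2507, 0.0622]
eef_rot: [-0.707, 0.707, -0.0, 0.0]
ft_force: [-0.2, 0.1, 7.0]
width: 0.0002
```

Emit:
step_arm(
  commands=[
    [0, 0, 0.001, 0, 0, 0],
    [0, 0, 0, 0, 0, 0],
  ],
)

```text
time: 25.3
ee_pos: [0.5071, 0.2508, 0.0622]
eef_rot: [-0.707, 0.707, -0.0, 0.0]
ft_force: [-3.9, -2.5, 16.4]
width: -0.0001
```

z stays at 0.0622 while the force climbs to 16 N, so the tag is at its stop. Lifting clear.

Emit:
step_arm(
  commands=[
    [0, 0, -0.005, 0, 0, 0],
    [0, 0, -0.025, 0, 0, 0],
    [0, 0, -0.04, 0, 0, 0],
    [0, 0, -0.04, 0, 0, 0],
    [0, 0, -0.03, 0, 0, 0],
    [0.01, 0.03, 0, 0, 0, 0],
    [0.01, 0.03, 0, 0, 0, 0],
    [0, 0, 0, 0, 0, 0],
    [0, 0, 0, 0, 0, 0],
  ],
)

```text
time: 26.2
ee_pos: [0.4466, 0.2304, 0.2008]
eef_rot: [-0.707, 0.707, -0.0, -0.0]
ft_force: [0.8, -0.2, 0.9]
width: 0.0006
```

```bash
python3 f.py
python3 - <<'E'
from h import *
s=camera("side")[:,:,::-1];a=cv2.imread("pics/side0.png")
o=np.vstack([np.hstack([cv2.resize(i[r:r+100,q:q+133],(399,300),interpolation=cv2.INTER_CUBIC) for i in(a,s)]) for r,q in((285,170),(150,240))])
cv2.imwrite("pics/end.png",o)
E
```

```text
F [0.33 0.23 0.35] sd [0.43 0.33 0.4 ] [0.4471 0.2309 0.2006] 26.6
```

View pics/end.png

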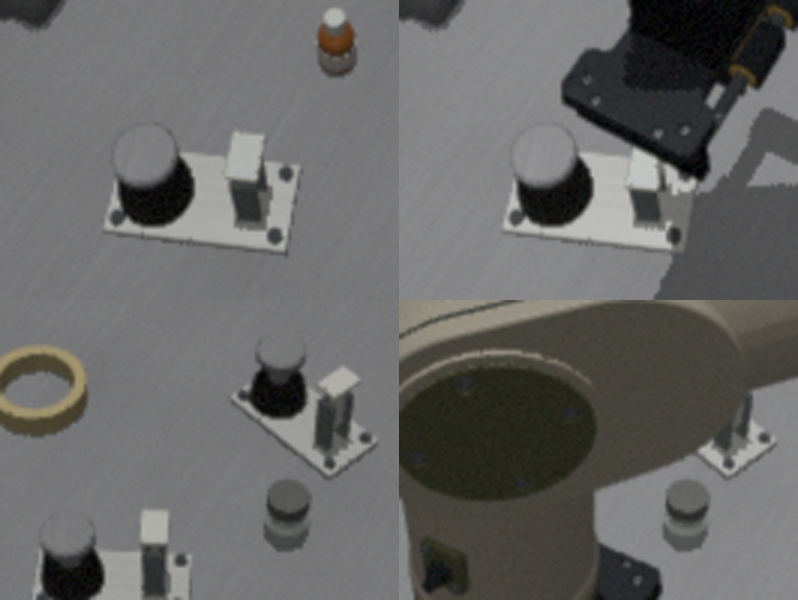

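The left tag now sits lower: its front edge dropped from row 178 to 190 in the crop. The left pad is back up, the jar hasn't moved, and the arm hides the other two feet. Handing in.

```bash
python3 -c "
from bench import *
print(close_job())"
```

```text
the job is handed in; nothing more can be done
None
```

I pressed all three pads, found the left foot softest, and pushed its white tag down to its stop. The job was handed in at about 27 s.

| Foot | Order pressed | Slope | Estimated depth |
|---|---|---|---|
| Right | 1 | about 570 N/m (nearest to the 650 spring) | about 7–8 mm |
| Middle | 2 | about 1350 N/m | about 7.5 mm |
| Left | 3 | about 245 N/m (softest) | about 8 mm |

- **Tag:** it stopped moving at TCP height 0.0622 m while the force rose to 16 N, against about 3 N of friction. The last picture shows it lowered and the left pad back up.
- **After lifting clear:** the force read about zero and the robot was touching nothing.

**What disagreed or went unchecked:**
- **Fingertip length:** with the gripper shut, contact came about 27 mm lower than the stated 19 mm fingertip length implies. I found each contact by force instead. The depths come from the forces and tool heights; only the right pad's was also checked in a picture.
- **Side force:** pressing the pads also gave a sideways force of up to 4 N.
- **Final view:** the arm hid the right and middle feet, so their tags and released pads were not seen at the end. The tool never went near those two tags.
- **Other items:** the jar had not moved in the last picture. The reagent was in place in the wrist view before the tag push. I did not check the tape, mouse, handset, forceps or sanitizer at the end, but saw no unexpected force during the moves.
- **Pictures:** I viewed 12, two past the budget of 10.

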